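# Unstack the thermal blocks onto their heater bases

### The job

The aluminium tube-heating blocks stand in one pile on the lab bench: take the pile apart and stand each block upright on the black-topped heater base that has its own outline, centred and squared up with it. Set the blocks down rather than dropping them, do not park the bar, square or round block on the bench on the way, and leave the specimen jar and the vial standing where they are.

Things in the scene. Friction and masses are not known exactly. Their poses are not given: they have to be found in the camera images.
- bar_mid (a point): slim bar block, top of the pile: plain aluminium, 110 (its x) x 30 (its y) x 44 mm high, one row of six dark tube sockets on top, about 0.2 kg. At the start it lies as a bridge across the tops of the square and the round block, its underside 90 mm above the bench. Point at its centre, half-way up; z up.
- square_mid (a point): square block: plain aluminium, 52 x 52 mm (x, y along the sides) x 46 mm high, four sockets on top, about 0.22 kg. At the start it stands on one end of the slab (underside 44 mm above the bench), beside the round block with about 20 mm between them, so it is gripped across the slab's short side. Point at its centre, half-way up; z up.
- round_mid (a point): round block: plain aluminium cylinder, diameter 54 mm, 46 mm high, a ring of six sockets on top, about 0.18 kg. At the start it stands on the other end of the slab (underside 44 mm above the bench); which end differs from start to start. Point at its centre, half-way up; z up.
- slab_mid (a point): large oblong block, bottom of the pile, on the bench: plain aluminium, 140 (its x) x 60 (its y) x 44 mm high, two rows of six sockets on top, about 0.55 kg. Point at its centre, half-way up; z up.
- bar_base_top (a point): fixed low heater base, white housing with a black flat top, no rim, 126 (x) x 46 (y) mm, 24 mm high; stands on the bench. This point is the centre of its top face; the bar block belongs here, long side along its x, either way round.
- square_base_top (a point): fixed low heater base, white housing with a black flat top, no rim, 68 x 68 mm, 24 mm high; stands on the bench. This point is the centre of its top face; the square block belongs here, sides parallel, any quarter turn.
- round_base_top (a point): fixed low heater base, white housing with a black flat top, no rim, round, diameter 70 mm, 24 mm high; stands on the bench. This point is the centre of its top face; the round block belongs here, at any turn.
- slab_base_top (a point): fixed low heater base, white housing with a black flat top, no rim, 156 (x) x 76 (y) mm, 24 mm high; stands on the bench. This point is the centre of its top face; the large oblong block belongs here, long side along its x, either way round.
- jar_mid (a point): bystander: loose specimen jar with a white cap, diameter 44 mm, 55 mm high; point half-way up. To be left alone.
- vial_mid (a point): bystander: loose small vial with a black cap, diameter 34 mm, 58 mm high; point half-way up. To be left alone.
Not all that is in view belongs to the job. Leave any red look-alike of the part that bears round_base_top alone. Leave any yellow look-alike of the part that bears slab_base_top alone.

How it is judged (in metres and radians):
At the end, for the whole second after the job is handed in: Each of the four blocks stands at rest on the heater base of its own outline: centre within 12 mm of the base's centre, resting on its top (height within 6 mm), upright within 0.12 rad, and the bar, slab and square turned in line with their bases within 0.2 rad (horizontal distance between bar_mid and bar_base_top below 0.012 m and z of bar_mid in the frame of bar_base_top between 0.016 and 0.028 m and angle between each of bar_mid, square_mid, round_mid, slab_mid's own z axis and vertical below 0.12 rad and linear speed of each of bar, square, round, slab below 0.02 m/s and angular speed of each of bar, square, round, slab below 0.2 rad/s and angle between the x axis of bar_mid and the x axis of bar_base_top, either way round below 0.2 rad and horizontal distance between square_mid and square_base_top below 0.012 m and z of square_mid in the frame of square_base_top between 0.017 and 0.029 m and (angle between the x axis of square_mid and the x axis of square_base_top, either way round below 0.2 rad or angle between the x axis of square_mid and the y axis of square_base_top, either way round below 0.2 rad) and horizontal distance between round_mid and round_base_top below 0.012 m and z of round_mid in the frame of round_base_top between 0.017 and 0.029 m and horizontal distance between slab_mid and slab_base_top below 0.012 m and z of slab_mid in the frame of slab_base_top between 0.016 and 0.028 m and angle between the x axis of slab_mid and the x axis of slab_base_top, either way round below 0.2 rad); the robot touches nothing.
It fails at once if a block is dropped (falls freely more than about 40 mm) ((linear speed of slab above 0.9 m/s and contact force between the fingers and slab below 0.1 N) or (linear speed of square above 0.9 m/s and contact force between the fingers and square below 0.1 N) or (linear speed of round above 0.9 m/s and contact force between the fingers and round below 0.1 N) or (linear speed of bar above 0.9 m/s and contact force between the fingers and bar below 0.1 N)).
It fails at once if the bar, square or round block gets down onto the bench (its centre below 33 mm) (height (world z) of any of square_mid, round_mid, bar_mid below 0.033 m).
It fails at once if the jar or the vial is shifted by more than 30 mm or knocked over (distance of any of jar_mid, vial_mid from where it was at the start of the episode above 0.03 m or angle between any of jar_mid, vial_mid's own z axis and vertical above 0.5 rad).
It also fails if it takes over 128 s, if anything falls off the work surface, if the arm or the gripper's body presses on something with over 40 N, if the wrist force passes 120 N, or if a joint passes its speed limit or range.

### The arm

A 6-joint arm with a two-finger parallel gripper is mounted at the origin on the work surface. World frame = base frame: x ahead of the robot, y to its left, z up, the work surface at z = 0. Lengths are in mm, angles in rad, forces in N, time in s.
With the tool pointing down it reaches from about 300 to 875 mm from the base axis. Payload 6.4 kg.
Tool frame: the origin (TCP) lies on the centre line of the jaws, within the pads' length; the fingertips stand finger_overhang ahead of it and the grasp point (between the pads) lies 5 mm behind it (finger_overhang is the distance from the TCP to the fingertips, in mm); x points along the fingers, y is the direction in which the jaws open and shut, and the axes are right-handed (so a half turn about x gives the same grasp; the last joint's range is limited). The gripper opens to 85 mm and grips with 20 to 120 N. Pads are 22 mm wide; open, the fingers measure 114 mm over their backs; the gripper's body (76 mm by 85 mm) begins 54 mm behind the grasp point. The pads swing forward as they close: fully open they stand 13 mm farther back than shut.
Start: joints at [-1.433, 0.181, 1.607, -0, 1.354, -0.206], TCP at [193.83, -541.36, 245.288] pointing down, gripper open.
Joint ranges: [-2.99, 2.99], [-0.89, 2.07], [0.3, 2.58], [-1.14, 4.28], [0, 2.63], [-3.12, 3.12]. Speed limits (rad/s): [2.57, 2.57, 3.01, 3.14, 3.14, 3.14].

### API

Orientations are given as a unit quaternion [w, x, y, z].
In Python, from bench import * gives the robot as it stands.
- The arm moves only by the tool apply_moves, never from a script. Its argument "increments" is a list that holds one entry, the list of rows, each a list of 4 numbers: the shift along the tool's x, y, z in cm, then the turn about the tool's x in rad. A call has 1 to 20 rows; each row is the pose to reach, as a shift and turn from the pose commanded when the call began, along the tool's axes at that moment; what a row does not reach only later rows make up. A row lasts 1/10 s, in which the tool goes at most 50 mm and 8.59 degrees, less where a joint would pass 70% of its speed; a pose out of reach is approached as far as the arm can. A call with a gripper value outside its range is refused whole. "claw" is the opening, from 0 (shut) to 1 (fully open), set as the call begins (left out, the last holds). The fingers move at their own pace and stop on an object; the grip force is fixed at half the most. Time passes only in rows, so rows that repeat a pose let the fingers close. It gives the time, the measured TCP pose, the force and the opening at its end, in the units of the state.
- get_obs(): the state, without advancing time (a new reading comes with each control period).
- read_camera(name): name is "side" or "top" or "wrist"; returns the picture (400x640x3 uint8, blue, green, red); there is no depth.
- camera_info(name): a dict with "camera_matrix" (3x3 intrinsics, pixels), "world_from_camera" (4x4, takes a point from camera to world coordinates); the wrist camera has in their place "T_tool_cam" (4x4, takes a point from camera to tool coordinates, whose origin is the TCP and whose axes are the tool frame's). Camera axes: x right, y down, z forward; pixel columns grow to the right and rows downward; lengths in mm; the calibration is good to about 2 mm. A picture is of the moment at which its call begins: read the wrist's pose just before it. camera_info takes no time and is no camera call.
- sign_off(): hands the job in, once; it reports no verdict.
The state is a dict: "time_s": time; "joints": joint angles; "dq": joint speeds; "tau": joint torques, N m; "tcp_pos": TCP position; "eef_rot": TCP orientation; "wrist_force": force on the tool from outside, world axes, zero at the start; "wrist_torque": the same for the moment, N m; "opening": finger opening in mm.
Only numpy, scipy, OpenCV 4.12 (cv2) and the standard library are available. Lean on these libraries where they do the work, as an engineer would, in place of code of your own. Each camera call takes 0.05 s, during which the arm holds its last target. There are 200 camera calls.

## Working session

There is one attempt and no reset: what is moved stays moved. The work goes in short steps, Python scripts to look and compute and a tool call to move; the robot and the scene stay as the last step left them, time stands still between calls to the robot, and variables do not carry over. Pictures are saved under pics/ and viewed, about 12 in all and at most 16, crops included, and the job is handed in when it is done.

Besides the shell and the picture viewer there is one more tool, called as a command line: name --argument value ..., lists and objects as JSON in quotes. apply_moves: Moves the arm, as the interface text tells. Its arguments: {"type":"object","properties":{"increments":{"type":"array"},"claw":{"type":"number"}},"required":["increments"]}

```bash
ls; mkdir -p pics; python3 - <<'E'
from bench import *
import cv2,numpy as np
np.set_printoptions(precision=3,suppress=True)
print(get_obs())
for n in ("side","top","wrist"):
    im=read_camera(n); cv2.imwrite(f"pics/{n}0.png",im); print(n,camera_info(n))
E
```

```text
pics
{'time_s': 0.0, 'joints': array([-1.433,  0.182,  1.608,  0.   ,  1.354, -0.206]), 'dq': array([ 0.001, -0.001, -0.002, -0.002, -0.001, -0.   ]), 'tau': array([  0.001, -44.488, -35.133,  -0.   ,   0.009,   0.   ]), 'tcp_pos': array([ 193.744, -540.807,  244.365]), 'eef_rot': array([ 0.12 ,  0.697,  0.122, -0.697]), 'wrist_force': array([ 0.026,  0.876, -0.24 ]), 'wrist_torque': array([ 0.011,  0.051, -0.017]), 'opening': 85.2672000085356}
side {'camera_matrix': array([[393.245,   0.   , 313.027],
       [  0.   , 393.245, 198.401],
       [  0.   ,   0.   ,   1.   ]]), 'world_from_camera': array([[ -0.828,  -0.416,   0.377, 216.533],
       [ -0.561,   0.629,  -0.538, 514.399],
       [ -0.013,  -0.657,  -0.754, 799.416],
       [  0.   ,   0.   ,   0.   ,   1.   ]])}
top {'camera_matrix': array([[370.246,   0.   , 320.297],
       [  0.   , 370.246, 198.076],
       [  0.   ,   0.   ,   1.   ]]), 'world_from_camera': array([[  -0.015,   -0.994,    0.108,  466.988],
       [  -0.999,    0.019,    0.029,  -14.881],
       [  -0.031,   -0.108,   -0.994, 1098.111],
       [   0.   ,    0.   ,    0.   ,    1.   ]])}
wrist {'camera_matrix': array([[360.375,   0.   , 316.678],
       [  0.   , 360.375, 200.054],
       [  0.   ,   0.   ,   1.   ]]), 'T_tool_cam': array([[  -0.   ,   -0.282,    0.959, -127.983],
       [   1.   ,   -0.   ,    0.   ,    0.069],
       [   0.   ,    0.959,    0.282,  -71.901],
       [   0.   ,    0.   ,    0.   ,    1.   ]])}
```

View pics/top0.png

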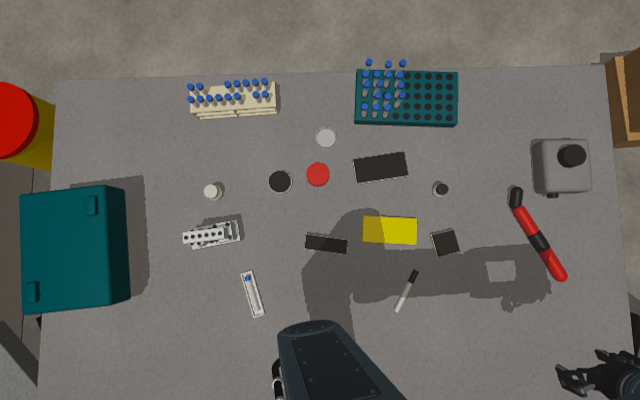

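View pics/side0.png

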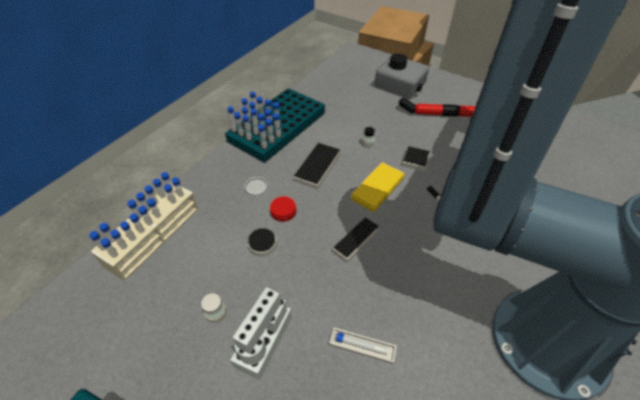

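The top view shows the following (pixels u,v):
- Pile at (211,235), with the jar at (213,191) and the vial at (440,188).
- Round base candidates: black (280,181), the red look-alike (318,174) and a pale disc (326,137). I choose the black one.
- Slab base candidates: black (381,167) and the yellow look-alike (390,230). I choose the black one.
- Bar base at (326,243) and square base at (445,242).

The side view agrees with this. Next is one close crop with a threshold fit.

```bash
cat > h.py <<'E'
from bench import *
import cv2,numpy as np
from scipy.spatial.transform import Rotation as R
np.set_printoptions(precision=2,suppress=True)
def cam(name,obs=None):
    c=camera_info(name); K=c["camera_matrix"]
    if name!="wrist": return K,c["world_from_camera"]
    o=obs or get_obs(); T=np.eye(4); q=o["eef_rot"]
    T[:3,:3]=R.from_quat([q[1],q[2],q[3],q[0]]).as_matrix(); T[:3,3]=o["tcp_pos"]
    return K,T@c["T_tool_cam"]
def pix2w(kt,uv,z):
    K,T=kt; uv=np.atleast_2d(np.array(uv,float))
    d=(T[:3,:3]@np.linalg.inv(K)@np.c_[uv,np.ones(len(uv))].T).T
    return T[:3,3]+d*((z-T[2,3])/d[:,2])[:,None]
def w2pix(kt,P):
    K,T=kt; P=np.atleast_2d(P); c=(P-T[:3,3])@T[:3,:3]; p=c@K.T; return p[:,:2]/p[:,2:]
def snap(n,tag):
    o=get_obs(); im=read_camera(n); cv2.imwrite(f"pics/{n}{tag}.png",im); return im,cam(n,o)
def darkrects(im,kt,z,thr=60,amin=80):
    m=(im.max(2)<thr).astype(np.uint8)
    cs,_=cv2.findContours(m,cv2.RETR_EXTERNAL,cv2.CHAIN_APPROX_NONE)
    out=[]
    for c in cs:
        if cv2.contourArea(c)<amin: continue
        w=pix2w(kt,c[:,0,:],z)[:,:2].astype(np.float32)
        out.append((c[:,0,:].mean(0),)+cv2.minAreaRect(w))
    return out
E
python3 - <<'E'
from h import *
im=cv2.imread("pics/top0.png"); kt=cam("top")
for r in darkrects(im,kt,24,40): print(r)
cv2.imwrite("pics/c1.png",cv2.resize(im[120:270,170:470],None,fx=2.6,fy=2.6,interpolation=cv2.INTER_CUBIC))
cv2.imwrite("pics/c2.png",cv2.resize(im[180:260,170:260],None,fx=7,fy=7,interpolation=cv2.INTER_CUBIC))
E
```

```text
(array([277.73, 389.2 ]), (54.41740036010742, 142.27923583984375), (41.990020751953125, 20.875486373901367), 6.570377826690674)
(array([275.69, 368.76]), (108.32626342773438, 148.72723388671875), (19.626707077026367, 50.762786865234375), 89.8078384399414)
(array([335.63, 372.59]), (111.30970764160156, -18.295883178710938), (217.752685546875, 191.0464630126953), 18.13329315185547)
(array([312.07, 324.83]), (223.56373596191406, 49.38313293457031), (25.169963836669922, 116.65410614013672), 4.141094207763672)
(array([609.25, 366.2 ]), (112.63402557373047, -768.3321533203125), (155.43106079101562, 286.65679931640625), 33.36895751953125)
(array([333.71, 245.76]), (448.6846008300781, -16.278213500976562), (78.29708862304688, 36.74809646606445), 81.11266326904297)
(array([539.19, 241.9 ]), (448.3760070800781, -599.6444091796875), (54.75379180908203, 40.30393600463867), 27.217487335205078)
(array([515.94, 197.36]), (575.3485717773438, -544.7513427734375), (31.081632614135742, 61.70773696899414), 85.81782531738281)
(array([117.27, 244.51]), (464.08172607421875, 613.5595092773438), (343.31640625, 56.52577590942383), 5.642178058624268)
(array([564.59, 158.66]), (686.8112182617188, -692.89453125), (58.10863494873047, 36.66306686401367), 21.32792091369629)
```

View pics/c1.png

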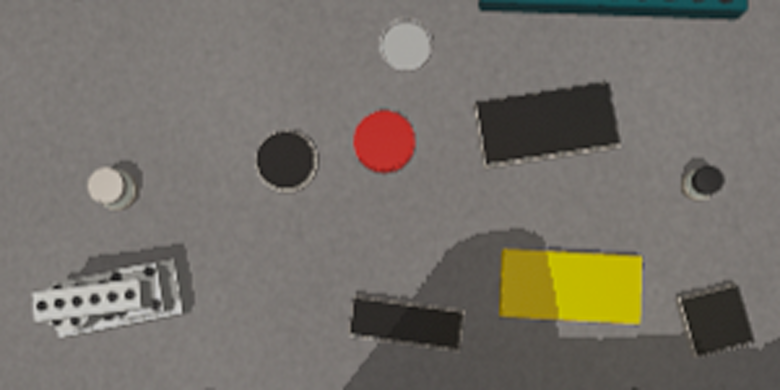

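View pics/c2.png

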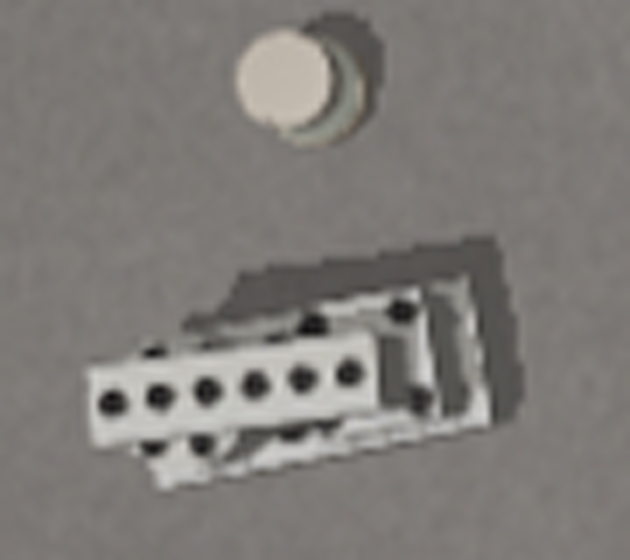

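The close crop confirms the choices: the black disc, the black oblong, the slim black base and the square black base. The bar top's corners in the 7x crop are at (88,368), (376,335), (382,408) and (97,448). Now I'll convert these to positions.

```bash
cat >> h.py <<'E'
def rect(P):
    P=np.array(P)[:,:2]; c=P.mean(0); a=(P[1]-P[0]+P[2]-P[3])/2; b=(P[3]-P[0]+P[2]-P[1])/2
    return c,np.linalg.norm(a),np.linalg.norm(b),np.arctan2(a[1],a[0]),np.arctan2(b[1],b[0])
def go(x,y,z,ydir,o=None):
    """shift (cm, tool axes) and turn bringing TCP to x,y,z with jaw axis along world angle ydir (mod pi)"""
    o=o or get_obs(); q=o["eef_rot"]; M=R.from_quat([q[1],q[2],q[3],q[0]]).as_matrix()
    s=M.T@(np.array([x,y,z])-o["tcp_pos"])/10
    v=M.T@np.array([np.cos(ydir),np.sin(ydir),0]); t=np.arctan2(v[2],v[1]); t=(t+np.pi/2)%np.pi-np.pi/2
    print("shift",s,"turn",round(t,3),"q6",o["joints"][5],"tooldown",M[:,0]); return s,t
E
python3 - <<'E'
from h import *
kt=cam("top")
f=lambda p,s,o:np.array(p)/s+np.array(o)
print("bar",rect(pix2w(kt,f([(88,368),(376,335),(382,408),(97,448)],7,(170,180)),134)))
for n,p in dict(slab=[(476,103),(609,83),(621,145),(487,164)],sq=[(679,295),(738,281),(754,341),(698,356)],barb=[(355,293),(463,311),(460,348),(350,333)]).items():
    print(n,rect(pix2w(kt,f(p,2.6,(170,120)),24)))
print("round",pix2w(kt,f([(286,160)],2.6,(170,120)),24))
c=rect(pix2w(kt,f([(88,368),(376,335),(382,408),(97,448)],7,(170,180)),134))
print(c[0]); go(c[0][0]-60,c[0][1],330,c[4])
q=get_obs()["eef_rot"]; print(R.from_quat([q[1],q[2],q[3],q[0]]).as_matrix())
E
```

```text
bar (array([478.98, 319.98]), np.float64(108.58995626001183), np.float64(28.71184787992995), np.float64(-1.4611409521111027), np.float64(-3.0235914010719425))
slab (array([ 670.84, -162.57]), np.float64(151.71128117699044), np.float64(71.39328859669672), np.float64(-1.4445316340807144), np.float64(-2.992954334622196))
sq (array([ 450.42, -340.01]), np.float64(65.00179978600502), np.float64(67.96886100004475), np.float64(-1.3405124590354829), np.float64(-2.909924080529703))
barb (array([452.22,   0.5 ]), np.float64(122.03077656503682), np.float64(42.57285403340631), np.float64(-1.7350703844112054), np.float64(3.0202369958692663))
round [[635.4  134.19  24.  ]]
[478.98 319.98]
shift [ -8.43 -73.47 -50.23] turn -1.345 q6 -0.20634343284770135 tooldown [-0.  0. -1.]
[[-0.    0.34 -0.94]
 [ 0.   -0.94 -0.34]
 [-1.   -0.   -0.  ]]
```

Sizes and headings agree with the description. I'll hover over the pile for a wrist view.

apply_moves --increments '[[[-6,-71.4,-55.9,-1.345],[-6,-71.4,-55.9,-1.345],[-6,-71.4,-55.9,-1.345],[-6,-71.4,-55.9,-1.345],[-6,-71.4,-55.9,-1.345],[-6,-71.4,-55.9,-1.345],[-6,-71.4,-55.9,-1.345],[-6,-71.4,-55.9,-1.345],[-6,-71.4,-55.9,-1.345],[-6,-71.4,-55.9,-1.345],[-6,-71.4,-55.9,-1.345],[-6,-71.4,-55.9,-1.345],[-6,-71.4,-55.9,-1.345],[-6,-71.4,-55.9,-1.345],[-6,-71.4,-55.9,-1.345],[-6,-71.4,-55.9,-1.345],[-6,-71.4,-55.9,-1.345],[-6,-71.4,-55.9,-1.345],[-6,-71.4,-55.9,-1.345],[-6,-71.4,-55.9,-1.345]]]'

```text
time_s: 2.15
tcp_pos: [479.2, 320.6, 304.4]
eef_rot: [0.529, 0.468, 0.529, -0.469]
wrist_force: [-0.2, -0.9, -0.1]
opening: 85.4
```

apply_moves --increments '[[[0,0,0,0],[0,0,0,0],[0,0,0,0],[0,0,0,0]]]'

```text
time_s: 2.55
tcp_pos: [479.5, 318.3, 305.7]
eef_rot: [0.528, 0.47, 0.528, -0.47]
wrist_force: [0.3, 1.2, -0.1]
opening: 85.7
```

```bash
python3 - <<'E'
from h import *
im,kt=snap("wrist","1"); t,k2=snap("top","1"); o=get_obs(); print(o["time_s"],o["tcp_pos"],o["joints"])
for r in darkrects(t,k2,24,45): 
    if 250<r[0][0]<470 and 130<r[0][1]<280: print(r)
print(w2pix(kt,[[479,320,134]]))
E
```

```text
2.65 [479.55 318.69 305.62] [ 0.38  0.14  1.53 -0.    1.47  0.26]
[[315.92 179.57]]
```

View pics/wrist1.png

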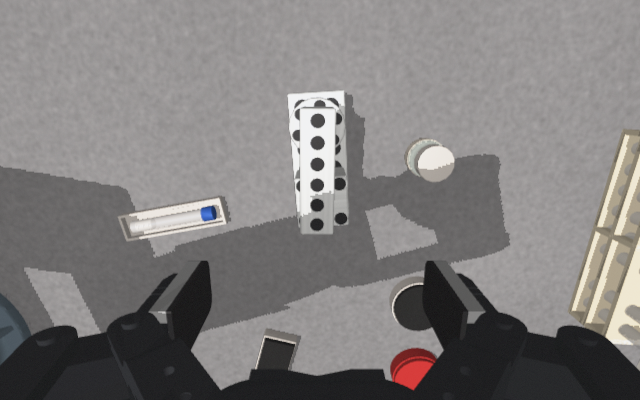

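The wrist view shows the bar upright in the image, with sockets from (318,121) to (317,225). The slab, round and square blocks are below it and the jar is at (433,162). I'll enlarge this for measuring.

```bash
python3 - <<'E'
from h import *
im=cv2.imread("pics/wrist1.png")
cv2.imwrite("pics/c3.png",cv2.resize(im[85:245,270:370],None,fx=3.75,fy=3.75,interpolation=cv2.INTER_CUBIC))
E
```

```text
(no output)
```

View pics/c3.png

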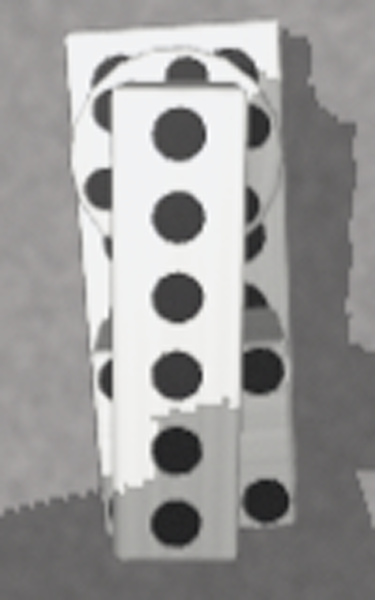

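```bash
python3 - <<'E'
from h import *
# pose of wrist1 shot
o=get_obs(); kt=cam("wrist",o)
f=lambda p:(np.array(p,float)+.5)/3.75-.5+np.array((270,85))
print("bar",rect(pix2w(kt,f([(112,88),(245,86),(241,556),(116,557)]),134)))
s=pix2w(kt,f([(180,134),(179,217),(178,297),(177,374),(177,450),(176,523)]),134);print(s.mean(0),np.diff(s,axis=0))
print("round",pix2w(kt,f([(178,152)]),90))
print("slab TL,TR,BR",pix2w(kt,f([(67,35),(278,22),(297,522)]),44))
print("sq sockets right",pix2w(kt,f([(261,370),(266,499)]),90))
go(s.mean(0)[0],s.mean(0)[1],200,0.11)
E
```

```text
bar (array([479.51, 325.68]), np.float64(29.14026056024934), np.float64(108.11412915784979), np.float64(0.12796324905620268), np.float64(-1.4536157923857906))
[479.43 325.02 134.  ] [[  1.88 -17.83   0.  ]
 [  1.87 -17.78   0.  ]
 [  1.85 -17.7    0.  ]
 [  2.12 -18.03   0.  ]
 [  1.87 -17.92   0.  ]]
round [[475.21 362.16  90.  ]]
slab TL,TR,BR [[441.57 386.42  44.  ]
 [499.05 396.62  44.  ]
 [525.01 252.    44.  ]]
sq sockets right [[503.31 309.06  90.  ]
 [509.43 273.85  90.  ]]
shift [10.56  0.06 -0.63] turn 0.007 q6 0.2634332334066796 tooldown [ 0.  0. -1.]
```

apply_moves --increments '[[[4,0,-0.6,0.007],[8,0,-0.6,0.007],[12,0,-0.6,0.007],[15,0,-0.6,0.007],[17,0,-0.6,0.007],[18.5,0,-0.6,0.007],[19.4,0,-0.6,0.007],[19.7,0,-0.6,0.007],[19.7,0,-0.6,0.007],[19.7,0,-0.6,0.007]]]' --claw 1

```text
time_s: 3.65
tcp_pos: [479.5, 325.6, 109.5]
eef_rot: [0.527, 0.472, 0.527, -0.471]
wrist_force: [-0.8, 0.1, -0.9]
opening: 85.3
```

```bash
python3 - <<'E'
from h import *
o=get_obs();print(o["tcp_pos"],o["wrist_force"]);go(479.5,325,108,0.107)
im,kt=snap("wrist","2")
E
```

```text
[479.53 325.56 109.47] [-0.79  0.1  -0.93]
shift [ 0.15 -0.01  0.06] turn 0.004 q6 0.2807621368294615 tooldown [ 0.  0. -1.]
```

View pics/wrist2.png

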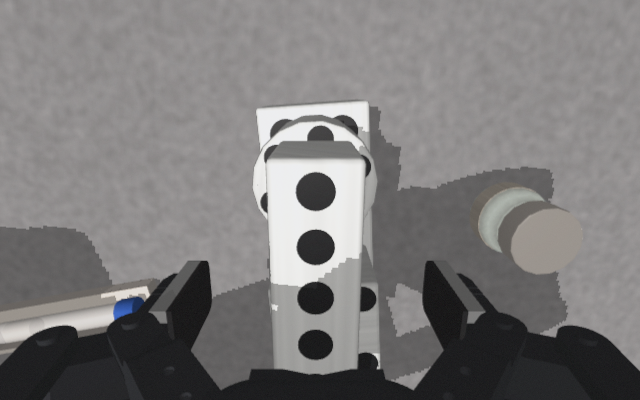

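The view shows the bar centred between the pads (column 316) and the jar at (545,240), well clear. Closing and lifting gently.

apply_moves --increments '[[[0,0,0,0],[0,0,0,0],[0,0,0,0],[0,0,0,0],[0,0,0,0],[0,0,0,0],[0,0,0,0],[0,0,0,0]]]' --claw 0

```text
time_s: 4.5
tcp_pos: [479.0, 325.4, 108.6]
eef_rot: [0.527, 0.472, 0.527, -0.471]
wrist_force: [1.1, 0.0, 2.1]
opening: 29.7
```

apply_moves --increments '[[[-0.5,0,0,0],[-1.5,0,0,0],[-3,0,0,0],[-5,0,0,0],[-7.5,0,0,0],[-10,0,0,0],[-12.5,0,0,0],[-14,0,0,0],[-15,0,0,0],[-15,0,0,0],[-15,0,0,0]]]'

```text
time_s: 5.6
tcp_pos: [478.3, 325.1, 257.4]
eef_rot: [0.527, 0.471, 0.527, -0.472]
wrist_force: [0.2, 0.1, -1.4]
opening: 29.4
```

```bash
python3 - <<'E'
from h import *
o=get_obs();print(o["time_s"],o["tcp_pos"],o["wrist_force"],o["opening"]);go(452,0.5,260,-0.14)
snap("wrist","3")
E
```

```text
5.6 [478.3  325.05 257.43] [ 0.23  0.05 -1.37] 29.391568399718192
shift [-0.24 -6.21 31.96] turn 0.251 q6 0.280740263175691 tooldown [-0. -0. -1.]
```

View pics/wrist3.png

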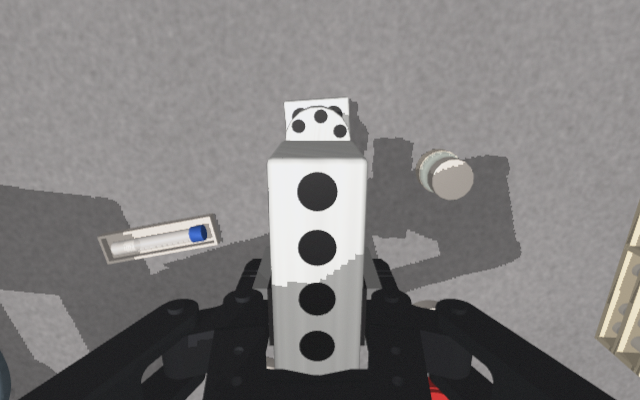

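The bar is held squarely. The sockets in view at (317,191) to (317,346) let me measure its offset along the jaws. Now to a pose from which the bar base is seen beside the held bar.

```bash
python3 - <<'E'
from h import *
c=camera_info("wrist");K=c["camera_matrix"];T=c["T_tool_cam"]
uv=np.array([(317,191),(317,248),(317,299),(317,346)],float)
d=(T[:3,:3]@np.linalg.inv(K)@np.c_[uv,np.ones(4)].T).T
P=T[:3,3]+d*((-25.4-T[0,3])/d[:,0])[:,None]
print(P, P[:,2]-np.array([-45,-27,-9,9]))
go(352,-70,275,-0.14)
snap("top","2"); im=cv2.imread("pics/top2.png")
for r in darkrects(im,cam("top"),24,60):
    if 250<r[0][0]<470 and 130<r[0][1]<280: print(r)
E
```

```text
[[-25.4    0.17 -44.38]
 [-25.4    0.17 -26.16]
 [-25.4    0.16  -8.29]
 [-25.4    0.16   9.68]] [0.62 0.84 0.71 0.68]
shift [ -1.75 -16.91  37.85] turn 0.251 q6 0.2807381238961128 tooldown [-0. -0. -1.]
(array([325.69, 243.92]), (451.5295104980469, 3.3566741943359375), (117.79942321777344, 36.869869232177734), 81.3866958618164)
(array([445.3, 242.8]), (449.10205078125, -338.64117431640625), (59.94076156616211, 61.93389892578125), 13.278584480285645)
(array([279.31, 181.05]), (637.1591186523438, 137.1909637451172), (59.16806411743164, 59.78790283203125), 89.6396713256836)
(array([379.87, 166.76]), (673.8701782226562, -160.5948944091797), (70.1868896484375, 149.47116088867188), 7.783682823181152)
```

apply_moves --increments '[[[-1.75,-4,8,0.25],[-1.75,-8,16,0.25],[-1.75,-12,25,0.25],[-1.75,-15,33,0.25],[-1.75,-16.9,37.8,0.25],[-1.75,-16.9,37.8,0.25],[-1.75,-16.9,37.8,0.25],[-1.75,-16.9,37.8,0.25],[-1.75,-16.9,37.8,0.25],[-1.75,-16.9,37.8,0.25],[-1.75,-16.9,37.8,0.25],[-1.75,-16.9,37.8,0.25],[-1.75,-16.9,37.8,0.25],[-1.75,-16.9,37.8,0.25]]]'

```text
time_s: 7.1
tcp_pos: [352.9, -68.2, 275.7]
eef_rot: [-0.465, -0.533, -0.465, 0.533]
wrist_force: [-0.4, 0.8, -1.6]
opening: 29.5
```

```bash
python3 - <<'E'
from h import *
im,kt=snap("wrist","4"); o=get_obs(); print(o["tcp_pos"])
for r in darkrects(im,kt,24,60,300): print(r)
print(w2pix(kt,[[451.5,3.4,24]]))
E
```

```text
[352.82 -68.38 275.69]
(array([316.56, 345.51]), (321.51849365234375, -295.28448486328125), (42.763607025146484, 41.28068923950195), 82.12236022949219)
(array([316.91, 298.51]), (330.62286376953125, -229.51260375976562), (41.97583770751953, 41.91091537475586), 82.12710571289062)
(array([318.7 , 353.05]), (324.1669616699219, -277.64971923828125), (201.07398986816406, 780.2345581054688), 82.1150894165039)
(array([317.06, 247.49]), (340.21099853515625, -164.15658569335938), (40.89484405517578, 41.27045440673828), 82.13175201416016)
(array([609.07, 200.14]), (666.4307250976562, -158.28819274902344), (67.56828308105469, 151.9037628173828), 7.668545246124268)
(array([402.68,  76.05]), (449.611572265625, 4.487171173095703), (119.8753662109375, 41.84872817993164), 81.44145965576172)
[[404.32  80.8 ]]
```

View pics/wrist4.png

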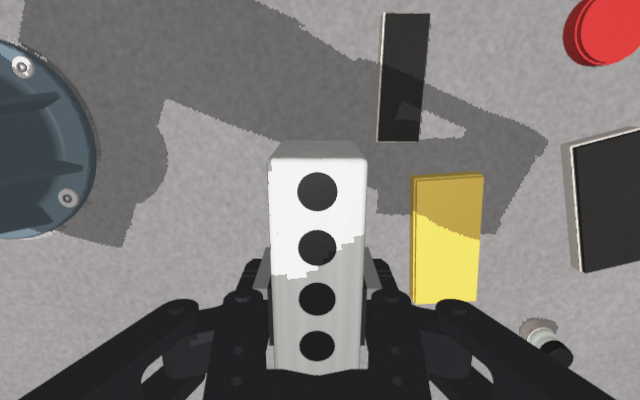

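The picture shows the bar base clear at (403,76) and the yellow look-alike at (448,240). The wrist fit gives (449.6, 4.5) and the top fit gives (451.5, 3.4), so they agree.

```bash
python3 - <<'E'
from h import *
go(450.3,4.6,43,-0.15)
E
```

```text
shift [23.27  8.67 -8.56] turn 0.013 q6 -0.388390511399617 tooldown [-0.  0. -1.]
```

apply_moves --increments '[[[0,3,-3,0.013],[0,6,-6,0.013],[1,8.67,-8.56,0.013],[4,8.67,-8.56,0.013],[8,8.67,-8.56,0.013],[12,8.67,-8.56,0.013],[16,8.67,-8.56,0.013],[18,8.67,-8.56,0.013],[19.5,8.67,-8.56,0.013],[20.5,8.67,-8.56,0.013],[20.5,8.67,-8.56,0.013],[20.5,8.67,-8.56,0.013]]]'

```text
time_s: 8.35
tcp_pos: [450.9, 3.7, 71.3]
eef_rot: [0.461, 0.537, 0.461, -0.536]
wrist_force: [1.0, -0.3, -1.2]
opening: 29.4
```

```bash
python3 - <<'E'
from h import *
print(get_obs()["wrist_force"]);go(450.3,4.6,43,-0.15)
E
```

```text
[ 1.   -0.27 -1.17]
shift [ 2.83 -0.07 -0.08] turn -0.002 q6 -0.10458094542442889 tooldown [ 0. -0. -1.]
```

apply_moves --increments '[[[1,-0.05,-0.05,0],[1.8,-0.05,-0.05,0],[2.3,-0.05,-0.05,0],[2.6,-0.05,-0.05,0],[2.7,-0.05,-0.05,0],[2.8,-0.05,-0.05,0],[2.8,-0.05,-0.05,0]]]'

```text
time_s: 9.05
tcp_pos: [450.0, 4.1, 42.8]
eef_rot: [0.461, 0.537, 0.461, -0.537]
wrist_force: [1.0, -0.7, -2.3]
opening: 29.6
```

apply_moves --increments '[[[0.05,0,0,0],[0.1,0,0,0],[0.1,0,0,0]]]'

```text
time_s: 9.35
tcp_pos: [450.2, 4.1, 42.5]
eef_rot: [0.461, 0.537, 0.461, -0.536]
wrist_force: [-2.8, -0.4, 5.5]
opening: 29.5
```

Contact at 5.5 N. Release and rise.

apply_moves --increments '[[[0,0,0,0],[0,0,0,0],[0,0,0,0],[0,0,0,0],[0,0,0,0],[0,0,0,0],[-1,0,0,0],[-3,0,0,0],[-6,0,0,0],[-10,0,0,0],[-14,0,0,0],[-18,0,0,0],[-22,0,0,0],[-25,0,0,0],[-25,0,0,0]]]' --claw 1

```text
time_s: 10.85
tcp_pos: [452.2, 3.7, 297.6]
eef_rot: [0.464, 0.538, 0.458, -0.534]
wrist_force: [0.2, -0.0, -0.5]
opening: 85.3
```

```bash
python3 - <<'E'
from h import *
go(480,325,300,0.178)
snap("wrist","5")
E
```

```text
shift [ -0.3   -2.11 -32.18] turn -0.33 q6 -0.10359321454305383 tooldown [ 0.01 -0.   -1.  ]
```

View pics/wrist5.png

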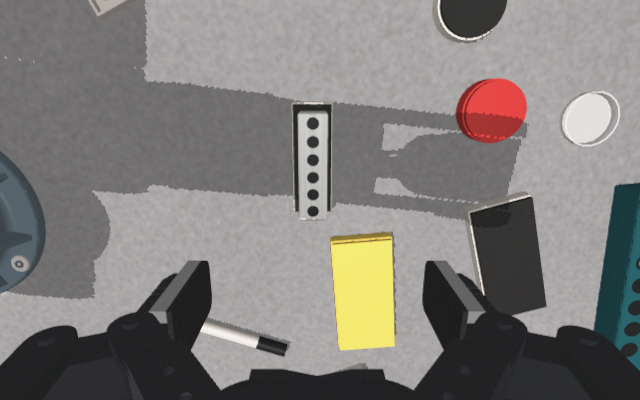

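The picture shows the bar upright on its base at (313,165). The slab base is in full view at (507,255).

```bash
python3 - <<'E'
from h import *
im=cv2.imread("pics/wrist5.png");kt=cam("wrist")
print("bar",pix2w(kt,[(313,123.5),(313,211)],68).mean(0),pix2w(kt,[(313,123.5),(313,211)],68))
print("base cnr",pix2w(kt,[(293,103),(331,103),(330,220),(294,220)],24).round(1))
for r in darkrects(im,kt,24,60,300): print(r)
E
```

```text
bar [448.93   4.05  68.  ] [[455.8   47.96  68.  ]
 [442.06 -39.87  68.  ]]
base cnr [[437.3  69.1  24. ]
 [477.5  62.9  24. ]
 [457.7 -68.2  24. ]
 [416.  -61.7  24. ]]
(array([348.39, 340.99]), (432.49835205078125, -181.84979248046875), (290.74566650390625, 880.9661254882812), 80.89773559570312)
(array([312.35, 152.04]), (448.08343505859375, 5.553230285644531), (118.27537536621094, 39.94862747192383), 81.423583984375)
(array([471.77,  13.55]), (628.8995971679688, 123.02165222167969), (32.880985260009766, 64.75347137451172), 81.35667419433594)
```

apply_moves --increments '[[[-0.3,-0.3,-4,-0.1],[-0.3,-0.6,-8,-0.2],[-0.3,-1,-13,-0.33],[-0.3,-1.4,-18,-0.33],[-0.3,-1.8,-23,-0.33],[-0.3,-2.1,-28,-0.33],[-0.3,-2.1,-31,-0.33],[-0.3,-2.1,-32.2,-0.33],[-0.3,-2.1,-32.2,-0.33],[-0.3,-2.1,-32.2,-0.33],[-0.3,-2.1,-32.2,-0.33],[-0.3,-2.1,-32.2,-0.33]]]'

```text
time_s: 12.1
tcp_pos: [478.2, 324.3, 295.0]
eef_rot: [0.542, 0.454, 0.542, -0.454]
wrist_force: [0.9, 0.1, 0.5]
opening: 85.5
```

```bash
python3 - <<'E'
from h import *
im,kt=snap("wrist","6"); o=get_obs(); print(o["time_s"],o["tcp_pos"])
cv2.imwrite("pics/c6.png",cv2.resize(im[80:250,260:380],None,fx=3.5,fy=3.5,interpolation=cv2.INTER_CUBIC))
E
```

```text
12.15 [478.21 324.49 295.04]
```

View pics/c6.png

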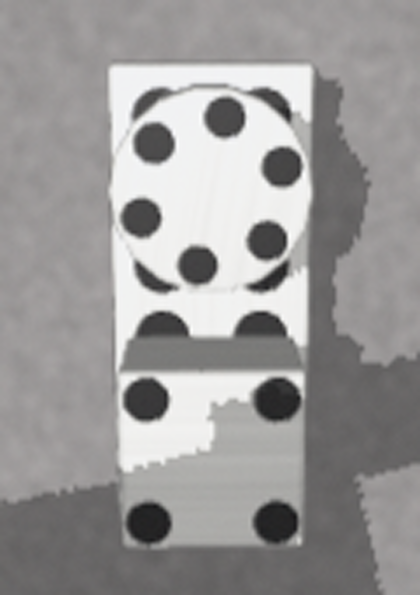

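Round block: centre (211,190). Square block sockets: (147,400), (277,400), (276,522) and (149,522). The bar checks out to within about 1 mm of its base.

```bash
python3 - <<'E'
from h import *
kt=cam("wrist")
f=lambda p:(np.array(p,float)+.5)/3.5-.5+np.array((260,80))
r=rect(pix2w(kt,f([(147,400),(277,400),(276,522),(149,522)]),90)); print("sq",r)
print("sq edge TL,TR,BR,BL",rect(pix2w(kt,f([(121,371),(304,370),(302,546),(123,546)]),90)))
print("round",pix2w(kt,f([(225,117),(154,143),(282,166),(141,218),(267,240),(198,265)]),90).mean(0),pix2w(kt,f([(211,188)]),90))
s=pix2w(kt,f([(110,65),(312,65),(121,340),(303,340)]),44); print("slab",s)
go(r[0][0],r[0][1],63,r[3])
E
```

```text
sq (array([488.62, 287.65]), np.float64(35.7052429114372), np.float64(35.67966671141071), np.float64(0.17558693011351492), np.float64(-1.388127825561506))
sq edge TL,TR,BR,BL (array([488.59, 288.18]), np.float64(50.26819608271037), np.float64(51.269848758336195), np.float64(0.17837589954256824), np.float64(-1.3919089109539895))
round [475.15 360.6   90.  ] [[474.92 361.64  90.  ]]
slab [[441.21 386.5   44.  ]
 [498.72 396.72  44.  ]
 [457.17 306.7   44.  ]
 [512.26 316.48  44.  ]]
shift [23.2   0.37  3.81] turn 0.001 q6 0.2146884374744504 tooldown [ 0.  0. -1.]
```

apply_moves --increments '[[[3,0.2,2,0],[7,0.35,3.8,0],[11,0.35,3.8,0],[15,0.35,3.8,0],[18,0.35,3.8,0],[20.5,0.35,3.8,0],[22,0.35,3.8,0],[22.8,0.35,3.8,0],[23.1,0.35,3.8,0],[23.1,0.35,3.8,0],[23.1,0.35,3.8,0]]]'

```text
time_s: 13.25
tcp_pos: [489.1, 289.2, 65.1]
eef_rot: [0.543, 0.454, 0.542, -0.453]
wrist_force: [-0.3, 0.4, -0.6]
opening: 85.9
```

```bash
python3 - <<'E'
from h import *
print(get_obs()["wrist_force"]);go(488.6,288,64,.177)
E
```

```text
[-0.3   0.43 -0.56]
shift [ 0.11 -0.07  0.11] turn 0.001 q6 0.14708321606230929 tooldown [ 0.  0. -1.]
```

apply_moves --increments '[[[0.05,-0.05,0.1,0],[0.05,-0.05,0.1,0],[0.05,-0.05,0.1,0],[0.05,-0.05,0.1,0],[0.05,-0.05,0.1,0],[0.05,-0.05,0.1,0],[0.05,-0.05,0.1,0]]]' --claw 0

```text
time_s: 13.95
tcp_pos: [488.4, 288.0, 64.0]
eef_rot: [0.543, 0.454, 0.542, -0.453]
wrist_force: [0.1, -0.3, 6.1]
opening: 51.0
```

apply_moves --increments '[[[-0.5,0,0,0],[-1.5,0,0,0],[-3,0,0,0],[-5,0,0,0],[-7.5,0,0,0],[-10,0,0,0],[-13,0,0,0],[-16,0,0,0],[-19,0,0,0],[-21,0,0,0],[-22,0,0,0],[-22,0,0,0]]]'

```text
time_s: 15.15
tcp_pos: [488.4, 288.0, 285.4]
eef_rot: [0.543, 0.455, 0.542, -0.453]
wrist_force: [0.2, 0.2, -2.0]
opening: 51.5
```

```bash
python3 - <<'E'
from h import *
o=get_obs();print(o["tcp_pos"],o["wrist_force"]);go(449,-430,285,.232)
im,kt=snap("wrist","7")
c=camera_info("wrist");K=c["camera_matrix"];T=c["T_tool_cam"]
m=(im.max(2)<60).astype(np.uint8);n,l,s,ce=cv2.connectedComponentsWithStats(m)
for i in range(1,n):
    if s[i,4]>60:
        uv=ce[i]; d=T[:3,:3]@np.linalg.inv(K)@np.r_[uv,1]; print(s[i],uv,T[:3,3]+d*((-26-T[0,3])/d[0]))
E
```

```text
[488.4  288.02 285.41] [ 0.19  0.23 -2.02]
shift [ -0.05 -16.6   69.97] turn -0.054 q6 0.14544233488192382 tooldown [ 0.  0. -1.]
[324 116  15  12  86] [332.47 121.91] [-26.     4.45 -64.36]
[324 178  14  13 125] [330.46 184.58] [-26.     4.08 -46.47]
[ 354  255   40   37 1146] [373.66 273.23] [-26.    17.94 -17.81]
[ 240  256   40   36 1125] [259.59 273.69] [-26.   -17.86 -17.68]
[    6   262   623   138 38386] [316.87 357.41] [-26.     0.11  13.79]
```

The square is centred in the jaws (front sockets symmetric, z offset about 0). Move to view the square base.

apply_moves --increments '[[[0,-1,4,-0.054],[0,-2,8,-0.054],[0,-3,13,-0.054],[0,-4.2,18,-0.054],[0,-5.4,23,-0.054],[0,-6.6,28,-0.054],[0,-7.8,33,-0.054],[0,-9,38,-0.054],[0,-10.2,43,-0.054],[0,-11.4,48,-0.054],[0,-12.6,53,-0.054],[0,-13.8,58,-0.054],[0,-15,63,-0.054],[0,-16,67,-0.054],[0,-16.6,70,-0.054],[0,-16.6,70,-0.054],[0,-16.6,70,-0.054],[0,-16.6,70,-0.054]]]'

```text
time_s: 17.0
tcp_pos: [448.2, -429.1, 281.9]
eef_rot: [0.554, 0.439, 0.556, -0.438]
wrist_force: [-0.4, 0.8, -1.7]
opening: 51.4
```

```bash
python3 - <<'E'
from h import *
im,kt=snap("wrist","8"); o=get_obs(); print(o["tcp_pos"])
for r in darkrects(im,kt,24,60,300): print(r)
print(w2pix(kt,[[449,-338.6,24]]))
E
```

```text
[ 448.49 -428.99  282.47]
(array([313.67, 354.24]), (498.73822021484375, -640.1044921875), (827.5147094726562, 199.90870666503906), 13.305864334106445)
(array([259.73, 273.7 ]), (412.7795104980469, -573.4642944335938), (46.5280647277832, 46.01130294799805), 13.307594299316406)
(array([373.58, 273.3 ]), (544.28271484375, -542.2811279296875), (46.58123779296875, 47.18455123901367), 57.37824630737305)
(array([630.63, 175.81]), (780.2019653320312, -360.59100341796875), (25.992380142211914, 63.44380569458008), 23.078815460205078)
(array([494.54, 101.62]), (612.48974609375, -324.242919921875), (38.80855178833008, 31.93498992919922), 13.31039047241211)
(array([337.48,  75.48]), (448.36151123046875, -337.4701232910156), (62.11573028564453, 61.47226333618164), 13.310050010681152)
(array([598.34,  13.11]), (679.291748046875, -224.64422607421875), (75.49575805664062, 26.381519317626953), 13.310837745666504)
[[337.83  78.05]]
```

The wrist fit gives (448.4, −337.5) and the top fit (449.1, −338.6), so they agree.

```bash
python3 - <<'E'
from h import *
go(448.5,-337.8,43.8,.232)
E
```

```text
shift [23.88  2.12 -8.83] turn 0.001 q6 -1.1874809261078307 tooldown [-0.  0. -1.]
```

apply_moves --increments '[[[0,0.7,-3,0],[0,1.5,-6.5,0],[1,2.1,-8.8,0],[4,2.1,-8.8,0],[8,2.1,-8.8,0],[12,2.1,-8.8,0],[16,2.1,-8.8,0],[18.5,2.1,-8.8,0],[20,2.1,-8.8,0],[21,2.1,-8.8,0],[21,2.1,-8.8,0],[21,2.1,-8.8,0]]]'

```text
time_s: 18.25
tcp_pos: [449.4, -340.7, 74.6]
eef_rot: [0.555, 0.439, 0.554, -0.439]
wrist_force: [0.2, -1.5, -2.0]
opening: 51.7
```

```bash
python3 - <<'E'
from h import *
print(get_obs()["wrist_force"]);go(448.5,-337.8,43.8,.232)
E
```

```text
[ 0.22 -1.53 -2.02]
shift [ 3.08 -0.02 -0.3 ] turn 0.0 q6 -1.0914752858717254 tooldown [ 0. -0. -1.]
```

apply_moves --increments '[[[0.8,0,-0.2,0],[1.6,0,-0.2,0],[2.2,0,-0.2,0],[2.5,0,-0.2,0],[2.6,0,-0.2,0],[2.6,0,-0.2,0],[2.6,0,-0.2,0]]]'

```text
time_s: 18.95
tcp_pos: [448.3, -338.3, 47.4]
eef_rot: [0.555, 0.439, 0.554, -0.439]
wrist_force: [-0.7, 0.4, -2.6]
opening: 51.5
```

apply_moves --increments '[[[0.15,0,-0.05,0],[0.25,0,-0.05,0],[0.3,0,-0.05,0],[0.35,0,-0.05,0],[0.35,0,-0.05,0]]]'

```text
time_s: 19.45
tcp_pos: [448.0, -337.6, 44.1]
eef_rot: [0.555, 0.439, 0.555, -0.439]
wrist_force: [-0.8, 1.3, 1.7]
opening: 51.7
```

apply_moves --increments '[[[0.04,0,0,0],[0.06,0,0,0],[0.06,0,0,0]]]'

```text
time_s: 19.75
tcp_pos: [448.0, -337.6, 44.0]
eef_rot: [0.554, 0.439, 0.555, -0.439]
wrist_force: [-4.1, 1.9, 8.7]
opening: 51.3
```

apply_moves --increments '[[[0,0,0,0],[0,0,0,0],[0,0,0,0],[0,0,0,0],[0,0,0,0],[-1,0,0,0],[-3,0,0,0],[-6,0,0,0],[-10,0,0,0],[-14,0,0,0],[-18,0,0,0],[-22,0,0,0],[-25,0,0,0],[-25,0,0,0]]]' --claw 1

```text
time_s: 21.15
tcp_pos: [449.7, -339.4, 299.8]
eef_rot: [0.558, 0.438, 0.551, -0.439]
wrist_force: [0.4, -1.1, 0.6]
opening: 85.4
```

```bash
cat >> h.py <<'E'
def blobs(im,kt,z,box=None,thr=60,amin=20,amax=1500):
    m=(im.max(2)<thr).astype(np.uint8);n,l,s,ce=cv2.connectedComponentsWithStats(m)
    for i in range(1,n):
        u,v=ce[i]
        if amin<s[i,4]<amax and (box is None or (box[0]<u<box[2] and box[1]<v<box[3])): print(s[i,4],ce[i],pix2w(kt,ce[i],z)[0])
E
python3 - <<'E'
from h import *
im,kt=snap("wrist","9"); p=w2pix(kt,[[448.4,-337.6,70]])[0]; print(p)
blobs(im,kt,70,(p[0]-40,p[1]-40,p[0]+40,p[1]+40))
for r in darkrects(im,kt,24,60,300): print(r)
go(475,361,285,.177)
E
```

```text
[314.48 163.91]
425 [315.18 137.51] [ 443.05 -311.79   70.  ]
71 [332.42 182.2 ] [ 470.55 -351.85   70.  ]
32 [297.03 183.84] [ 435.75 -361.8    70.  ]
(array([269.91, 343.12]), (447.5807800292969, -596.0867919921875), (61.260704040527344, 45.848960876464844), 28.73509979248047)
(array([372.26, 328.14]), (573.9400024414062, -543.0040893554688), (35.49080276489258, 72.41764068603516), 77.02970123291016)
(array([317.47, 354.48]), (512.61083984375, -566.3980712890625), (898.9373168945312, 214.4118194580078), 12.946867942810059)
(array([453.62, 182.  ]), (611.7567138671875, -330.8004150390625), (32.660667419433594, 38.733680725097656), 74.67996215820312)
(array([610.14, 189.37]), (794.3701171875, -299.3762512207031), (172.8484344482422, 31.514812469482422), 86.46094512939453)
(array([249.71,  49.74]), (357.2914123535156, -244.75357055664062), (15.434797286987305, 40.05710983276367), 61.261436462402344)
(array([559.17,  54.57]), (672.8497924804688, -177.31080627441406), (73.7026596069336, 113.6356430053711), 7.833155632019043)
shift [  0.86  18.63 -67.48] turn 0.055 q6 -1.0894130273891225 tooldown [ 0. -0. -1.]
```

apply_moves --increments '[[[1.2,1,-4,0.055],[1.2,2,-8,0.055],[1.2,3.5,-13,0.055],[1.2,5,-18,0.055],[1.2,6.4,-23,0.055],[1.2,7.8,-28,0.055],[1.2,9.2,-33,0.055],[1.2,10.6,-38,0.055],[1.2,12,-43,0.055],[1.2,13.4,-48,0.055],[1.2,14.8,-53,0.055],[1.2,16.2,-58,0.055],[1.2,17.3,-62,0.055],[1.2,18.2,-65.5,0.055],[1.2,18.6,-67.5,0.055],[1.2,18.6,-67.5,0.055],[1.2,18.6,-67.5,0.055],[1.2,18.6,-67.5,0.055],[1.2,18.6,-67.5,0.055]]]'

```text
time_s: 23.1
tcp_pos: [474.1, 360.7, 281.1]
eef_rot: [0.542, 0.454, 0.542, -0.454]
wrist_force: [-0.7, 1.1, -0.2]
opening: 85.4
```

```bash
python3 - <<'E'
from h import *
im,kt=snap("wrist","10"); print(get_obs()["tcp_pos"]); print(w2pix(kt,[[475,361,90]]))
blobs(im,kt,90,(240,60,400,260)); 
im=im[60:260,220:420];cv2.imwrite("pics/c10.png",cv2.resize(im,None,fx=3,fy=3,interpolation=cv2.INTER_CUBIC))
E
```

```text
[474.11 360.88 281.23]
[[317.57 176.31]]
78 [333.83 190.62] [492.01 350.4   90.  ]
77 [313.99 197.29] [475.2  340.98  90.  ]
148 [304.28 212.22] [468.78 325.14  90.  ]
154 [332.29 212.21] [494.49 329.69  90.  ]
152 [304.32 231.4 ] [471.97 306.26  90.  ]
151 [331.89 231.3 ] [497.67 310.91  90.  ]
147 [304.4  250.03] [475.2  287.35  90.  ]
142 [331.72 249.96] [501.08 292.    90.  ]
```

View pics/c10.png

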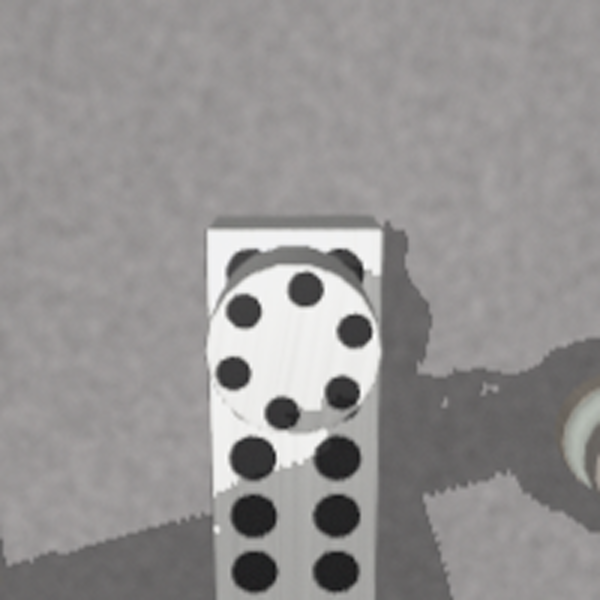

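The round block stands undisturbed at (475.2, 360.4), matching the earlier estimate. The jar edge is about 90 mm off, outside the 57 mm finger reach. Descend.

apply_moves --increments '[[[3,0.1,0,0],[7,0.1,0,0],[11,0.1,0,0],[15,0.1,0,0],[18,0.1,0,0],[20,0.1,0,0],[21,0.1,0,0],[21.5,0.1,0,0],[21.7,0.1,0,0],[21.7,0.1,0,0],[21.7,0.1,0,0]]]'

```text
time_s: 24.25
tcp_pos: [475.6, 362.6, 65.5]
eef_rot: [0.543, 0.455, 0.542, -0.453]
wrist_force: [-0.3, -1.2, -1.0]
opening: 85.3
```

apply_moves --increments '[[[0,0,0,0],[0,0,0,0],[0,0,0,0],[0,0,0,0],[0,0,0,0],[0,0,0,0],[0,0,0,0]]]' --claw 0

```text
time_s: 24.95
tcp_pos: [475.3, 362.5, 65.1]
eef_rot: [0.542, 0.454, 0.542, -0.453]
wrist_force: [-1.3, -1.2, 5.8]
opening: 52.3
```

apply_moves --increments '[[[-0.5,0,0,0],[-1.5,0,0,0],[-3,0,0,0],[-5,0,0,0],[-7.5,0,0,0],[-10,0,0,0],[-13,0,0,0],[-16,0,0,0],[-19,0,0,0],[-21,0,0,0],[-22,0,0,0],[-22,0,0,0]]]'

```text
time_s: 26.15
tcp_pos: [475.4, 362.5, 286.5]
eef_rot: [0.543, 0.455, 0.542, -0.453]
wrist_force: [0.5, -0.5, -0.7]
opening: 52.8
```

```bash
python3 - <<'E'
from h import *
o=get_obs();print(o["tcp_pos"],o["wrist_force"]);go(637,45,285,0.0)
im,kt=snap("wrist","11")
c=camera_info("wrist");K=c["camera_matrix"];T=c["T_tool_cam"]
m=(im.max(2)<60).astype(np.uint8);n,l,s,ce=cv2.connectedComponentsWithStats(m)
for i in range(1,n):
    if s[i,4]>200:
        uv=ce[i]; d=T[:3,:3]@np.linalg.inv(K)@np.r_[uv,1]; print(s[i],uv,T[:3,3]+d*((-26-T[0,3])/d[0]))
E
```

```text
[475.43 362.54 286.47] [ 0.48 -0.46 -0.74]
shift [ 0.15 10.31 34.1 ] turn 0.177 q6 0.2760843595137321 tooldown [ 0.  0. -1.]
[    5   250   624   150 39280] [317.5 355.7] [-26.     0.32  13.1 ]
[312 258  33  30 778] [328.02 272.62] [-26.     3.62 -18.04]
[255 277  33  29 752] [270.94 291.04] [-26.   -14.52 -11.54]
[357 294  32  28 725] [372.66 307.38] [-26.    18.16  -5.56]
[247 328  32  27 671] [262.4  341.18] [-26.   -18.05   7.29]
```

The round block is held, with its centre about 1 mm along +tool z. Go view the round base.

apply_moves --increments '[[[0,1.2,4,0.177],[0,2.4,8,0.177],[0,3.9,13,0.177],[0,5.4,18,0.177],[0,6.9,23,0.177],[0,8.4,28,0.177],[0,9.6,32,0.177],[0,10.3,34,0.177],[0,10.3,34,0.177],[0,10.3,34,0.177],[0,10.3,34,0.177],[0,10.3,34,0.177]]]'

```text
time_s: 27.4
tcp_pos: [635.4, 47.4, 284.0]
eef_rot: [0.5, 0.499, 0.501, -0.499]
wrist_force: [0.2, 0.4, -2.3]
opening: 52.1
```

```bash
python3 - <<'E'
from h import *
im,kt=snap("wrist","12"); o=get_obs(); print(o["tcp_pos"])
for r in darkrects(im,kt,24,60,300): print(r)
print(w2pix(kt,[[637,137,24]]))
go(636,136,45,0)
E
```

```text
[635.6   47.24 284.22]
(array([262.38, 341.16]), (567.4277954101562, -182.1185760498047), (39.58426284790039, 38.55731964111328), 65.70609283447266)
(array([372.76, 307.31]), (704.7642822265625, -132.97744750976562), (38.57023239135742, 37.97114944458008), 0.09515571594238281)
(array([270.98, 290.95]), (580.47119140625, -110.32738494873047), (38.992523193359375, 38.23614501953125), 0.09454093873500824)
(array([524.1 , 275.19]), (887.493896484375, -88.59054565429688), (13.972811698913574, 163.96910095214844), 86.49870300292969)
(array([327.87, 272.71]), (649.3960571289062, -85.36327362060547), (38.28995132446289, 38.3416633605957), 0.09551216661930084)
(array([321.05, 348.4 ]), (635.8984375, -165.11572265625), (834.9800415039062, 215.76559448242188), 0.08891695737838745)
(array([163.38, 187.56]), (453.4324035644531, 5.188350677490234), (121.88568115234375, 41.847496032714844), 83.68096923828125)
(array([317.49,  73.  ]), (635.8124389648438, 138.40550231933594), (63.235984802246094, 62.50692367553711), 0.10627104341983795)
[[318.21  75.74]]
shift [23.92  0.06 -8.87] turn 0.002 q6 -0.11392549973238059 tooldown [-0.  0. -1.]
```

apply_moves --increments '[[[0,0,-3,0],[0,0,-6.5,0],[1,0.05,-9.2,0],[4,0.05,-9.2,0],[8,0.05,-9.2,0],[12,0.05,-9.2,0],[16,0.05,-9.2,0],[18.5,0.05,-9.2,0],[20,0.05,-9.2,0],[21,0.05,-9.2,0],[21,0.05,-9.2,0],[21,0.05,-9.2,0]]]'

```text
time_s: 28.65
tcp_pos: [637.6, 137.9, 75.7]
eef_rot: [0.501, 0.501, 0.499, -0.499]
wrist_force: [0.2, 0.3, -1.9]
opening: 52.3
```

apply_moves --increments '[[[0.8,0,0,0],[1.6,0,0,0],[2.1,0,0,0],[2.3,0,0,0],[2.3,0,0,0],[2.3,0,0,0]]]'

```text
time_s: 29.25
tcp_pos: [636.7, 137.6, 51.3]
eef_rot: [0.5, 0.5, 0.5, -0.5]
wrist_force: [0.1, 0.0, -1.6]
opening: 52.4
```

apply_moves --increments '[[[0.2,-0.05,-0.15,0],[0.4,-0.05,-0.15,0],[0.55,-0.05,-0.15,0],[0.6,-0.05,-0.15,0],[0.6,-0.05,-0.15,0]]]'

```text
time_s: 29.75
tcp_pos: [636.1, 139.2, 45.2]
eef_rot: [0.5, 0.5, 0.5, -0.5]
wrist_force: [0.2, 0.2, -1.6]
opening: 52.7
```

apply_moves --increments '[[[0.05,0,0,0],[0.1,0,0,0],[0.1,0,0,0]]]'

```text
time_s: 30.05
tcp_pos: [636.2, 139.2, 45.1]
eef_rot: [0.5, 0.5, 0.5, -0.5]
wrist_force: [-3.5, -1.3, 5.3]
opening: 52.4
```

Contact. Release and rise.

apply_moves --increments '[[[0,0,0,0],[0,0,0,0],[0,0,0,0],[0,0,0,0],[0,0,0,0],[-1,0,0,0],[-3,0,0,0],[-6,0,0,0],[-10,0,0,0],[-14,0,0,0],[-18,0,0,0],[-22,0,0,0],[-24,0,0,0],[-24,0,0,0]]]' --claw 1

```text
time_s: 31.45
tcp_pos: [638.0, 139.3, 290.0]
eef_rot: [0.502, 0.502, 0.498, -0.498]
wrist_force: [0.8, 0.3, 0.3]
opening: 85.3
```

```bash
python3 - <<'E'
from h import *
im,kt=snap("wrist","13"); p=w2pix(kt,[[636,138,70]])[0]; print(p)
blobs(im,kt,70,(p[0]-35,p[1]-35,p[0]+35,p[1]+35))
go(483,325,285,.177)
E
```

```text
[312.35 171.44]
455 [311.17 145.5 ] [634.95 163.47  70.  ]
30 [316.3  155.23] [639.89 154.03  70.  ]
67 [297.7  159.63] [621.77 149.76  70.  ]
71 [331.69 165.62] [654.96 143.77  70.  ]
71 [294.37 178.76] [618.19 130.67  70.  ]
69 [327.9  184.78] [651.41 124.45  70.  ]
71 [309.46 190.94] [633.04 118.16  70.  ]
shift [  0.12 -15.39 -18.58] turn -0.177 q6 0.03344409683730022 tooldown [ 0.  0. -1.]
```

The round block's centre is at (636.6, 137.2) against the base at (636, 138). Now the slab.

apply_moves --increments '[[[0,-3,-3.5,-0.177],[0,-6,-7,-0.177],[0,-9,-10.8,-0.177],[0,-12,-14.5,-0.177],[0,-14.5,-17.5,-0.177],[0,-15.4,-18.6,-0.177],[0,-15.4,-18.6,-0.177],[0,-15.4,-18.6,-0.177],[0,-15.4,-18.6,-0.177],[0,-15.4,-18.6,-0.177]]]'

```text
time_s: 32.5
tcp_pos: [483.1, 323.9, 283.9]
eef_rot: [0.542, 0.454, 0.542, -0.455]
wrist_force: [0.8, 0.6, 0.8]
opening: 85.4
```

```bash
python3 - <<'E'
from h import *
im,kt=snap("wrist","14"); print(get_obs()["tcp_pos"]); blobs(im,kt,44,(240,60,400,260)); print(w2pix(kt,[[483,325,44]]))
E
```

```text
[482.99 324.06 283.96]
140 [301.86 197.23] [473.59 288.09  44.  ]
148 [330.26 197.2 ] [503.28 293.35  44.  ]
153 [302.01 216.76] [477.3  266.48  44.  ]
151 [329.59 216.68] [506.6  271.74  44.  ]
[[316.62 164.97]]
```

```bash
python3 - <<'E'
from h import *
im=cv2.imread("pics/wrist14.png");kt=cam("wrist"); blobs(im,kt,44,(290,80,345,230),thr=72); print(im[197,302],im[140,290:345:2].max(1))
E
```

```text
126 [331.41 135.4 ] [492.4  357.62  44.  ]
164 [301.37 156.04] [465.89 331.62  44.  ]
166 [330.45 156.02] [495.31 336.83  44.  ]
159 [301.53 176.89] [469.61 310.02  44.  ]
155 [330.28 176.75] [499.15 315.38  44.  ]
150 [301.72 197.09] [473.36 288.4   44.  ]
156 [329.98 197.25] [502.95 293.43  44.  ]
160 [302.02 216.79] [477.27 266.63  44.  ]
160 [329.68 216.74] [506.65 271.87  44.  ]
[58 57 57] [243 243 227  80  73  71  71  73  95 240 242 243 243 242 243 243 242 183
  70  71  70  69  68 120 241 242 241 216]
```

The socket rows give the slab centre (482.5, 323.4), and its end edge gives (482.3, 322.7). Both put the heading at 0.176. Descend.

```bash
python3 -c "
from h import *
go(482.5,323.3,25.5,.176)"
```

```text
shift [25.85 -0.06  0.06] turn -0.001 q6 0.21210206294673795 tooldown [-0. -0. -1.]
```

apply_moves --increments '[[[4,0,0,0],[8,0,0,0],[12,0,0,0],[16,0,0,0],[19,0,0,0],[21,0,0,0],[22,0,0,0],[22,0,0,0],[22,0,0,0]]]'

```text
time_s: 33.45
tcp_pos: [483.1, 325.2, 65.2]
eef_rot: [0.542, 0.454, 0.542, -0.454]
wrist_force: [0.4, -0.3, -0.3]
opening: 85.4
```

```bash
python3 -c "
from h import *
go(482.5,323.3,25.5,.176)"
```

```text
shift [ 3.97 -0.1   0.18] turn 0.001 q6 0.2123594666219826 tooldown [ 0.  0. -1.]
```

apply_moves --increments '[[[1,-0.1,0.1,0],[2,-0.1,0.1,0],[3,-0.1,0.1,0],[3.6,-0.1,0.1,0],[3.8,-0.1,0.1,0],[3.8,-0.1,0.1,0],[3.8,-0.1,0.1,0]]]'

```text
time_s: 34.15
tcp_pos: [481.5, 324.1, 26.4]
eef_rot: [0.542, 0.454, 0.542, -0.454]
wrist_force: [-0.8, 0.5, -0.4]
opening: 85.5
```

apply_moves --increments '[[[0,0,0,0],[0,0,0,0],[0,0,0,0],[0,0,0,0],[0,0,0,0],[0,0,0,0],[0,0,0,0]]]' --claw 0

```text
time_s: 34.85
tcp_pos: [482.0, 324.3, 26.9]
eef_rot: [0.543, 0.454, 0.542, -0.453]
wrist_force: [1.4, 0.9, 4.4]
opening: 59.1
```

apply_moves --increments '[[[-0.5,0,0,0],[-1.5,0,0,0],[-3,0,0,0],[-5,0,0,0],[-7.5,0,0,0],[-10,0,0,0],[-13,0,0,0],[-16,0,0,0],[-19,0,0,0],[-22,0,0,0],[-24,0,0,0],[-25,0,0,0],[-25,0,0,0]]]'

```text
time_s: 36.15
tcp_pos: [481.6, 324.2, 278.0]
eef_rot: [0.543, 0.455, 0.542, -0.453]
wrist_force: [0.6, -0.4, -5.5]
opening: 59.0
```

```bash
python3 - <<'E'
from h import *
o=get_obs();print(o["tcp_pos"],o["wrist_force"]);go(570,-240,275,0.136)
im,kt=snap("wrist","15")
c=camera_info("wrist");K=c["camera_matrix"];T=c["T_tool_cam"]
m=(im.max(2)<75).astype(np.uint8);n,l,s,ce=cv2.connectedComponentsWithStats(m)
for i in range(1,n):
    if 200<s[i,4]<3000:
        uv=ce[i]; d=T[:3,:3]@np.linalg.inv(K)@np.r_[uv,1]; print(s[i],uv,T[:3,3]+d*((-18-T[0,3])/d[0]))
E
```

```text
[481.63 324.21 278.04] [ 0.63 -0.38 -5.53]
shift [ 0.27 -1.24 57.1 ] turn 0.041 q6 0.21102543883734917 tooldown [ 0.  0. -1.]
[ 242  128   54   53 2188] [268.38 153.83] [-18.   -14.73 -54.19]
[ 339  128   53   53 2206] [365.03 153.72] [-18.    14.9  -54.21]
[ 246  197   51   48 1892] [270.98 220.64] [-18.   -14.72 -32.47]
[ 338  197   50   48 1894] [362.52 220.57] [-18.    14.91 -32.48]
[ 336  259   49   44 1672] [360.27 280.76] [-18.    14.91 -10.73]
[ 249  260   49   43 1653] [273.3 281. ] [-18.   -14.72 -10.66]
[ 253  316   46   40 1453] [275.39 335.28] [-18.   -14.72  11.02]
[ 336  316   46   40 1444] [358.3  335.16] [-18.    14.95  10.99]
```

The slab is centred in the jaws to within 0.3 mm. Move to a spot from which the slab base can be seen beside it.

```bash
python3 -c "
from h import *
go(500,-215,295,.136)"
```

```text
shift [-1.88 -7.62 53.38] turn 0.041 q6 0.2110682675250221 tooldown [ 0.  0. -1.]
```

apply_moves --increments '[[[-0.5,-0.4,3,0.04],[-1,-0.9,6,0.04],[-1.5,-1.4,10,0.04],[-1.9,-2,14,0.04],[-1.9,-2.6,18,0.04],[-1.9,-3.2,22,0.04],[-1.9,-3.8,26,0.04],[-1.9,-4.4,30,0.04],[-1.9,-5,34,0.04],[-1.9,-5.6,38,0.04],[-1.9,-6.2,42,0.04],[-1.9,-6.8,46,0.04],[-1.9,-7.3,50,0.04],[-1.9,-7.6,52.5,0.04],[-1.9,-7.6,53.4,0.04],[-1.9,-7.6,53.4,0.04],[-1.9,-7.6,53.4,0.04],[-1.9,-7.6,53.4,0.04]]]'

```text
time_s: 38.0
tcp_pos: [500.4, -213.5, 294.8]
eef_rot: [0.533, 0.464, 0.534, -0.464]
wrist_force: [0.2, 0.4, -5.6]
opening: 59.2
```

```bash
python3 - <<'E'
from h import *
im,kt=snap("wrist","16"); o=get_obs(); print(o["tcp_pos"])
for r in darkrects(im,kt,24,60,2500): print(r)
print(w2pix(kt,[[673,-160,24]]))
E
```

```text
[ 500.48 -213.59  294.99]
(array([316.72, 354.4 ]), (532.6331787109375, -439.9444885253906), (872.796630859375, 204.36788940429688), 7.900810241699219)
(array([478.33, 128.81]), (670.82421875, -159.26815795898438), (72.71293640136719, 148.95277404785156), 7.869586944580078)
[[479.38 134.62]]
```

View pics/wrist16.png

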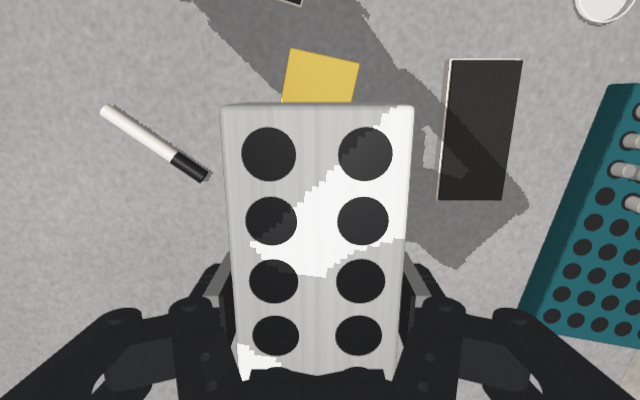

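The black slab base is clear in view at (478,129). The fit is (670.8, −159.3) against (673.9, −160.6) from above. I'll use (671.5, −159.7).

```bash
python3 -c "
from h import *
go(671.5,-159.6,80,.137)"
```

```text
shift [21.5  17.69 -2.97] turn 0.002 q6 -0.7604552601687988 tooldown [-0.  0. -1.]
```

apply_moves --increments '[[[0,3,-0.5,0],[0,6.5,-1,0],[0,10,-1.6,0],[0,13.5,-2.2,0],[0,16.5,-2.8,0],[1,17.7,-3,0],[4,17.7,-3,0],[8,17.7,-3,0],[12,17.7,-3,0],[16,17.7,-3,0],[19,17.7,-3,0],[20.8,17.7,-3,0],[21.5,17.7,-3,0],[21.5,17.7,-3,0],[21.5,17.7,-3,0]]]'

```text
time_s: 39.55
tcp_pos: [673.0, -161.6, 82.3]
eef_rot: [0.534, 0.465, 0.532, -0.464]
wrist_force: [-0.7, -0.1, -4.8]
opening: 59.1
```

```bash
python3 -c "
from h import *
print(get_obs()['wrist_force']);go(671.5,-159.6,51,.137)"
```

```text
[-0.72 -0.07 -4.76]
shift [ 3.13 -0.13 -0.23] turn 0.0 q6 -0.5438100963027168 tooldown [ 0. -0. -1.]
```

apply_moves --increments '[[[0.8,-0.05,-0.15,0],[1.6,-0.05,-0.15,0],[2.3,-0.05,-0.15,0],[2.6,-0.05,-0.15,0],[2.7,-0.05,-0.15,0],[2.7,-0.05,-0.15,0],[2.7,-0.05,-0.15,0]]]'

```text
time_s: 40.25
tcp_pos: [671.3, -159.9, 53.5]
eef_rot: [0.533, 0.465, 0.533, -0.465]
wrist_force: [-0.0, -0.2, -6.5]
opening: 59.1
```

apply_moves --increments '[[[0.1,0,0,0],[0.2,0,0,0],[0.25,0,0,0],[0.3,0,0,0],[0.3,0,0,0]]]'

```text
time_s: 40.75
tcp_pos: [671.1, -159.7, 51.0]
eef_rot: [0.533, 0.465, 0.533, -0.465]
wrist_force: [-3.4, 1.1, 1.2]
opening: 59.2
```

Touching (−6.5 → +1.2 N). Press slightly, release, rise.

apply_moves --increments '[[[0.03,0,0,0],[0.05,0,0,0],[0.05,0,0,0]]]'

```text
time_s: 41.05
tcp_pos: [671.2, -159.8, 51.0]
eef_rot: [0.533, 0.465, 0.533, -0.465]
wrist_force: [-6.7, 1.1, 5.3]
opening: 59.0
```

apply_moves --increments '[[[0,0,0,0],[0,0,0,0],[0,0,0,0],[0,0,0,0],[0,0,0,0],[-1,0,0,0],[-3,0,0,0],[-6,0,0,0],[-10,0,0,0],[-14,0,0,0],[-18,0,0,0],[-22,0,0,0],[-24,0,0,0],[-24,0,0,0],[-24,0,0,0],[-24,0,0,0]]]' --claw 1

```text
time_s: 42.65
tcp_pos: [670.2, -159.4, 287.6]
eef_rot: [0.532, 0.464, 0.534, -0.465]
wrist_force: [0.8, 0.4, -0.8]
opening: 85.4
```

```bash
python3 - <<'E'
from h import *
im,kt=snap("wrist","17"); p=w2pix(kt,[[671.3,-159.7,68]])[0]; print(p)
blobs(im,kt,68,(p[0]-45,p[1]-75,p[0]+45,p[1]+75),thr=72)
go(560,60,400,.0); t,k=snap("top","17")
E
```

```text
[318.16 170.93]
797 [325.39 116.83] [ 670.92 -107.4    68.  ]
222 [302.5  114.79] [ 649.34 -108.49   68.  ]
219 [334.4  114.77] [ 679.05 -104.38   68.  ]
208 [302.67 138.35] [ 652.25 -130.27   68.  ]
213 [334.07 138.25] [ 682.01 -126.08   68.  ]
199 [303.1  160.98] [ 655.4  -151.93   68.  ]
198 [333.67 161.04] [ 684.93 -147.92   68.  ]
192 [303.31 182.96] [ 658.38 -173.75   68.  ]
193 [333.52 182.96] [ 688.05 -169.65   68.  ]
23 [288. 197.] [ 644.99 -190.2    68.  ]
169 [303.67 204.07] [ 661.5  -195.41   68.  ]
180 [333.03 204.09] [ 690.84 -191.38   68.  ]
165 [303.79 224.67] [ 664.41 -217.31   68.  ]
164 [333.02 224.52] [ 694.09 -213.05   68.  ]
shift [-11.2   -7.95 -23.26] turn 0.137 q6 -0.5423070888303154 tooldown [-0.  0. -1.]
```

View pics/wrist17.png

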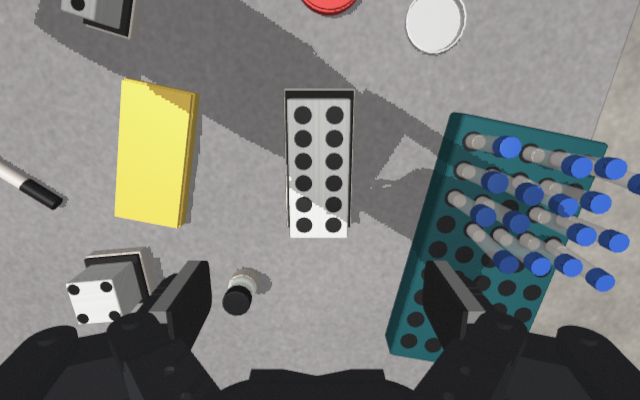

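The slab stands centred: its sockets give (671.7, −160.8) against the base at (671, −159.5). The square and vial are also upright at (100,290) and (238,295). Last overall check from above.

```bash
python3 - <<'E'
from h import *
a=cv2.imread("pics/top17.png")[120:280,170:470]; b=cv2.imread("pics/wrist9.png")[95:235,230:400]
cv2.imwrite("pics/c17.png",np.hstack([cv2.resize(a,(560,299),interpolation=cv2.INTER_CUBIC),cv2.resize(b,(240,299))]))
im=cv2.imread("pics/wrist17.png");kt=cam("wrist")
blobs(im,kt,70,(60,265,145,335),thr=75)
E
```

```text
83 [105.69 286.41] [ 462.13 -315.8    70.  ]
81 [ 73.2  289.27] [ 427.25 -324.13   70.  ]
72 [ 82.58 317.99] [ 435.7  -359.01   70.  ]
```

View pics/c17.png

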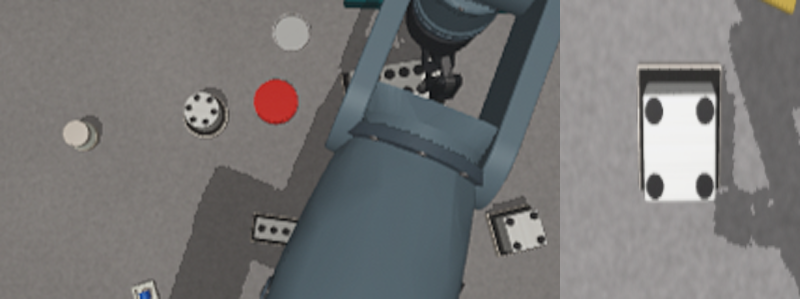

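All four blocks stand on their bases and the jar stands. The square's diagonal sockets give (448.9, −337.4) against its base at (448.4, −337.5). Hand in.

```bash
python3 -c "
from bench import *
print(sign_off())"
```

```text
the job is handed in; nothing more can be done
None
```

I took the pile apart (bar, square, round, then slab) and set each block down on the black-topped base of its own outline. The job was handed in at about 43 s, with the gripper open and clear; no verdict is reported.

I set each block down until the wrist force showed light contact (about 5–9 N), then released it. The last camera checks of block centre against base centre were:

| Block | Block centre (mm) | Base centre (mm) | Offset |
|---|---|---|---|
| Bar | (448.9, 4.1) | (448–451, 3–6) | about 1–3 mm |
| Square | (448.9, −337.4) | (448.4, −337.5) | about 1 mm |
| Round | (636.6, 137.2) | (636, 138) | about 1 mm |
| Slab | (671.7, −160.8) | (671, −159.5) | about 1–2 mm |

- **Heading:** I set the blocks down turned to their measured base headings. The final socket lines of the bar and slab agree with those to about 0.01 rad.
- **Disagreement:** the top and wrist cameras differed by 1–3.5 mm on the base positions, which is inside the 12 mm tolerance. I weighted the closer wrist view.
- **Square block:** a check right after placing it put the centre about 2 mm off its base, from poorly segmented sockets. The later reading in the table was better.
- **Jar and vial:** both were still standing in the last pictures, and nothing came near them. I did not measure how far they might have moved.

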